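# Light the microscope lamp and raise it four clicks

### The arm

A 6-joint arm with a two-finger parallel gripper is mounted at the origin on the work surface. World frame = base frame: x ahead of the robot, y to its left, z up, the work surface at z = 0. Lengths are in m, angles in degrees, forces in N, time in s.
With the tool pointing down it reaches from about 0.35 to 0.8 m from the base axis. Payload 7.3 kg.
Tool frame: the origin (TCP) lies midway between the tips of the shut fingers; the grasp point (between the pads) lies 19 mm behind it; z points along the fingers, y is the line along which they close (so a half turn about z gives the same grasp; the last joint's range is limited). The gripper opens to 85 mm and grips with 20 to 120 N. Pads are 22 mm wide; open, the fingers measure 114 mm over their backs; the gripper's body (76 mm by 85 mm) begins 54 mm behind the grasp point. The pads swing forward as they close: fully open they stand 13 mm farther back than shut.
Start: joints at [-83.938, 19.595, 87.324, -0, 73.075, -8.365], TCP at [0.131, -0.508, 0.231] pointing down, gripper open.
Joint ranges: [-145.02, 145.02], [-44.19, 115.74], [2.07, 154.8], [-57.11, 237.11], [16.16, 152.29], [-177.93, 177.93]. Speed limits (degrees/s): [147.25, 147.25, 180, 180, 180, 180].

### API

Orientations are given as [roll, pitch, yaw] about the fixed x, y, z axes, in that order (R = Rz(yaw) Ry(pitch) Rx(roll)).
In Python, from bench import manip gives the robot as it stands.
- The arm moves only by the tool servo_tool, never from a script. Its argument "rows" is a list of rows, each an object with "rot": the turn, a rotation vector about the tool's x, y, z as a fraction of full scale, a list of three; "xyz": the shift along the tool's x, y, z as a fraction of full scale, a list of three; "hand": the gripper's target within -1 to 1 (shut at 1, half-way at 0, fully open at -1). In form: [{"rot": [wx, wy, wz], "xyz": [tx, ty, tz], "hand": hand}, ...]. A call has 1 to 12 rows; each row is the pose to reach, as a shift and turn from the pose commanded when the call began, along the tool's axes at that moment; what a row does not reach only later rows make up. Full scale, the value 1, is 0.1 m for a shift and 90 degrees for a turn. A row lasts 1/12 s, in which the tool goes at most 41.7 mm and 7.16 degrees, less where a joint would pass 70% of its speed; a pose out of reach is approached as far as the arm can. A call with a number of a shift or a turn outside -1 to 1 is refused whole. A call with a gripper value outside its range is refused whole. The fingers move at their own pace and stop on an object; "grip_force" is the grip in N (left out, the last holds). Time passes only in rows, so rows that repeat a pose let the fingers close. It gives the time, the measured TCP pose, the force, the opening and the grip force at its end, in the units of the state.
- manip.get_state(): the state, without advancing time (a new reading comes with each control period).
- manip.camera(name): name is "scene" or "top" or "wrist"; returns the picture (480x640x3 uint8, red, green, blue); there is no depth.
- manip.camera_info(name): a dict with "K" (3x3 intrinsics, pixels), "rvec" (rotation vector, rad) and "tvec" (3), from world to camera coordinates, as OpenCV has them; the wrist camera has in their place "mount" (4x4, takes a point from camera to tool coordinates, whose origin is the TCP and whose axes are the flange's). Camera axes: x right, y down, z forward; pixel columns grow to the right and rows downward; lengths in m; the calibration is good to about 2 mm. A picture is of the moment at which its call begins: read the wrist's pose just before it. camera_info takes no time and is no camera call.
- manip.close_job(): hands the job in; it is judged then, once.
Trained networks look in the newest picture that a camera, given by its name, has taken for a name from the list of things; names that differ only in an ending like _2 or _b are one class to them, and where a whole thing is asked for, a point or a joint stands for the part that bears it (a point fixed in the world has none). Each returns a list of dicts, best first, with "confidence" (0 to 1); they miss things now and then, are a little off and sometimes report something else, mostly with a low value. They report only what shows in the picture. A call takes as long as a camera call.
- manip.find_in(target, camera): "position" ([x, y, z] in m, in the coordinates of the camera as it stood for that picture, good to about 4 mm: the middle of the surface that is visible of it).
- manip.mark_of(target, camera): "position" ([x, y, z] in m, in the coordinates of the camera as it stood for that picture, good to about 4 mm: a listed point, or the origin of a listed thing).
The state is a dict: "t": time; "joints": joint angles; "joint_vel": joint speeds; "joint_efforts": joint torques, N m; "tcp_pos": TCP position; "ee_rot": TCP orientation; "contact_force": force on the tool from outside, world axes, zero at the start; "wrist_torque": the same for the moment, N m; "width": finger opening in m; "gripper_force": force on a finger pad.
Only numpy, scipy, OpenCV 4.12 (cv2) and the standard library are available. Lean on these libraries where they do the work, as an engineer would, in place of code of your own. Each camera call takes 0.05 s, during which the arm holds its last target. There are 200 camera calls.

### The job

Switch on the microscope's lamp unit by pressing its green button fully in with a fingertip and letting it go. Then push the orange tab of the brightness dial round clockwise (seen from above) with a fingertip, gently and without pinching it, by exactly four clicks from where it stands, never going on to a fifth, and let go so that the dial rests in its click. Leave the oil bottle, dish, jar and slide mailer where they stand.

Things in the scene. Friction and masses are not known exactly. Their poses are not given: they have to be found in the camera images.
- lamp: White lamp unit fixed on the desk, a box 180 (x) by 270 (y) by 80 mm high. Origin: centre of its underside; its own x points away from its front, z up. It stands at different places and turned by up to 20 degrees. On top: the dial, centred 60 mm to +y of the box's centre, and the button, 80 mm to -y of it.
- dial: Brightness dial, a black disc 92 mm across, 14 mm high; origin on its axis, own x towards its tab, z up. Nine click positions 24 degrees apart; starts in one of the first four. A step resists with 3 to 6 N at the tab, most at its beginning, until half-way (12 degrees), where the dial snaps forward into the next position and stays there.
- dial_axis (a point): Point on the vertical axis of the brightness dial, at the height of the dial's flat top face (98 mm above the desk). Nine black dots round it on the housing, growing towards bright, show its click positions: the first lies 96 degrees counterclockwise of the lamp's +x, the last 96 degrees clockwise. End stops lie 7 degrees beyond.
- dial_mark (a point): Point on the top of the dial's orange tab, on the white line, 40 mm from the dial's axis; it turns with the dial. The tab is a radial block, 14 mm thick, reaching from 14 to 44 mm from the axis and standing 25 mm above the dial's flat top face (its top is 123 mm above the desk).
- start_top (a point): Centre of the top of the green push button, 28 mm diameter, in a black housing on the lamp unit; pressed straight down it travels 6 mm, fully in takes about 5 N, and it springs back.
- start (a joint): Travel of the green button in m: 0 out, 0.006 fully in.
- oil_mid (a point): Middle of a loose small amber immersion-oil bottle, 26 mm diameter, 55 mm tall, standing on top of the lamp unit near its far edge, between dial and button. Not to be disturbed.
- dish_mid (a point): Middle of a loose white ceramic dish, 70 mm diameter, 30 mm high, on the desk left of the lamp unit (its +y side). Not to be disturbed.
- jar_mid (a point): Middle of a loose glass jar with blue cap, 48 mm diameter, 70 mm tall, on the desk right of the lamp unit (its -y side). Not to be disturbed.
- mailer_mid (a point): Middle of a loose blue plastic slide mailer, 85 by 32 by 22 mm, lying on the desk in front of the lamp unit (its -x side). Not to be disturbed.

How it is judged:
By the outcome, as a careful person would: the job done as asked, in the order asked, and still so for the second after the job is handed in, with the robot touching nothing.
It also fails if it takes over 64 s, if anything falls off the work surface, if the arm or the gripper's body presses on something with over 40 N, if the wrist force passes 120 N, or if a joint passes its speed limit or range.

## Working session

There is one attempt and no reset: what is moved stays moved. The work goes in short steps, Python scripts to look and compute and a tool call to move; the robot and the scene stay as the last step left them, time stands still between calls to the robot, and variables do not carry over. Pictures are saved under pics/ and viewed, at most 10 in all, crops included, and the job is handed in when it is done.

Besides the shell and the picture viewer there is one more tool, called as a command line: name --argument value ..., lists and objects as JSON in quotes. servo_tool: Moves the arm, as the interface text tells. Shift numbers are shares of 0.1 m and turn numbers shares of 90 degrees, none past 1 either way. Its arguments: {"type":"object","properties":{"rows":{"type":"array"},"grip_force":{"type":"number"}},"required":["rows"]}

```bash
mkdir -p pics; cat > h.py <<'E'
import numpy as np, cv2
from scipy.spatial.transform import Rotation as R
from bench import manip
def cam2world(name,p,st=None):
    i=manip.camera_info(name)
    if name=='wrist':
        q=np.array(i['mount'])@np.r_[p,1]; st=st or manip.get_state()
        return R.from_euler('xyz',st['ee_rot'],degrees=True).apply(q[:3])+st['tcp_pos']
    M=cv2.Rodrigues(np.array(i['rvec'],float))[0]
    return M.T@(np.array(p)-np.array(i['tvec']).ravel())
def pix2world(name,uv,z):
    i=manip.camera_info(name);M=cv2.Rodrigues(np.array(i['rvec'],float))[0];t=np.array(i['tvec']).ravel()
    c=-M.T@t; d=M.T@np.linalg.inv(np.array(i['K']))@np.r_[uv,1]
    return c+d*(z-c[2])/d[2]
E
python3 - <<'E'
from h import *
print(manip.get_state())
for c in ('top','scene'):
    im=manip.camera(c); cv2.imwrite(f'pics/{c}0.png',im[...,::-1])
    for n in ('lamp','dial_axis','dial_mark','start_top','oil_mid','dish_mid','jar_mid','mailer_mid'):
        r=manip.mark_of(n,c)
        print(c,n,[(np.round(cam2world(c,x['position']),4),round(x['confidence'],2)) for x in r[:2]])
E
```

```text
{'t': 0.0, 'joints': array([-8.39382298e+01,  1.96369669e+01,  8.73762952e+01,  5.70602280e-04,
        7.30739813e+01, -8.36487709e+00]), 'joint_vel': array([-0.06880146, -0.02720848,  0.01784702, -0.1375858 , -0.01635912,
       -0.10469381]), 'joint_efforts': array([ 1.24015856e-03, -4.33673036e+01, -2.46011388e+01,  1.34037750e-04,
        7.83215859e-03,  2.06674411e-07]), 'tcp_pos': array([ 0.13078438, -0.50804765,  0.23062684]), 'ee_rot': array([-1.79913764e+02, -1.32316991e-02,  1.44264708e+01]), 'contact_force': array([-0.00690175,  0.39219653, -0.07811727]), 'wrist_torque': array([ 0.0329871 , -0.05137147,  0.04487308]), 'gripper_force': 0.0, 'width': 0.08550701208466932}
top lamp [(array([ 0.5478, -0.0049, -0.003 ]), 0.59)]
top dial_axis [(array([0.527 , 0.0489, 0.097 ]), 0.91)]
top dial_mark [(array([0.5405, 0.0844, 0.12  ]), 0.98)]
top start_top [(array([ 0.5729, -0.0829,  0.1028]), 0.62)]
top oil_mid [(array([ 0.612 , -0.0096,  0.1076]), 0.77)]
top dish_mid [(array([0.4768, 0.2052, 0.0149]), 0.9)]
top jar_mid [(array([ 0.589 , -0.2045,  0.0324]), 0.69), (array([0.3837, 0.0039, 0.0102]), 0.62)]
top mailer_mid [(array([0.3815, 0.0048, 0.0074]), 0.83)]
scene lamp [(array([ 5.428e-01, -9.500e-03,  2.000e-04]), 0.86)]
scene dial_axis [(array([0.5272, 0.047 , 0.1008]), 0.8)]
scene dial_mark [(array([0.5408, 0.0821, 0.1207]), 0.6), (array([ 0.615 , -0.0104,  0.11  ]), 0.45)]
scene start_top [(array([ 0.5733, -0.0834,  0.1075]), 0.75), (array([ 5.463e-01, -1.170e-02,  2.000e-04]), 0.62)]
scene oil_mid [(array([ 0.6145, -0.0105,  0.1056]), 0.72)]
scene dish_mid [(array([0.4759, 0.2057, 0.0182]), 0.62)]
scene jar_mid [(array([ 0.5895, -0.2037,  0.034 ]), 0.77)]
scene mailer_mid [(array([0.3784, 0.0015, 0.0131]), 0.84)]
```

View pics/top0.png

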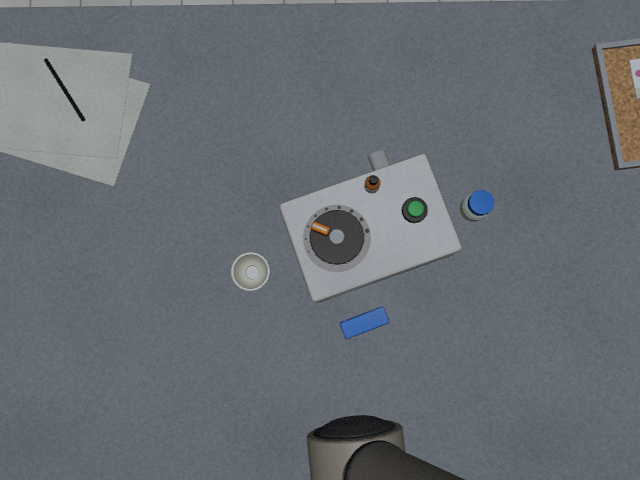

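View pics/scene0.png

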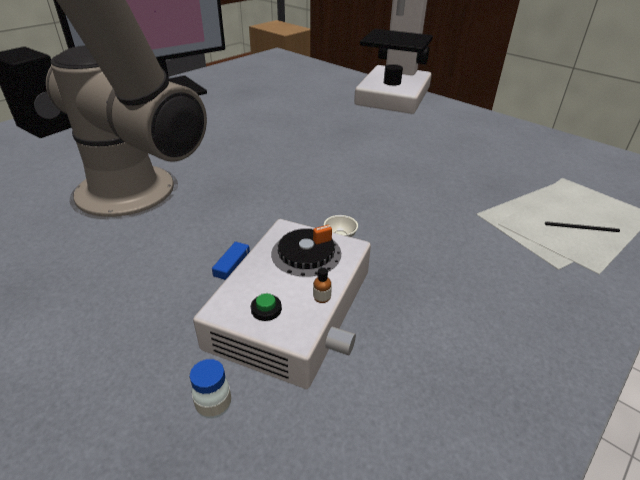

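The top view shows the lamp turned about 19°, with the dial centre near pixel (336,237), the tab at (320,228) and the button at (415,209). The tab sits at about +50° from the lamp's x, which is the third click. Next I go above the button with the fingers shut.

servo_tool --rows '[{"rot": [0,0,0],"xyz": [0.3,-0.17,0],"hand": 1},{"rot": [0,0,0],"xyz": [0.6,-0.33,0],"hand": 1},{"rot": [0,0,0],"xyz": [0.89,-0.5,0],"hand": 1}]' --grip_force 20

```text
t: 1.15
tcp_pos: [0.2051, -0.4372, 0.2311]
ee_rot: [180.0, -0.0, 14.3]
contact_force: [1.2, -0.0, 0.1]
width: 0.0515
gripper_force: 0.0
```

servo_tool --rows '[{"rot": [0,0,0],"xyz": [0.3,-0.17,0],"hand": 1},{"rot": [0,0,0],"xyz": [0.6,-0.33,0],"hand": 1},{"rot": [0,0,0],"xyz": [0.89,-0.5,0],"hand": 1}]'

```text
t: 1.4
tcp_pos: [0.2793, -0.3661, 0.2315]
ee_rot: [180.0, -0.0, 14.4]
contact_force: [0.8, -0.3, 0.1]
width: 0.0128
gripper_force: 0.0
```

servo_tool --rows '[{"rot": [0,0,0],"xyz": [0.3,-0.17,0],"hand": 1},{"rot": [0,0,0],"xyz": [0.6,-0.33,0],"hand": 1},{"rot": [0,0,0],"xyz": [0.89,-0.5,0],"hand": 1}]'

```text
t: 1.65
tcp_pos: [0.3532, -0.2954, 0.2315]
ee_rot: [180.0, -0.0, 14.4]
contact_force: [0.9, -0.5, -0.3]
width: 0.0
gripper_force: 0.0
```

servo_tool --rows '[{"rot": [0,0,0],"xyz": [0.3,-0.17,0],"hand": 1},{"rot": [0,0,0],"xyz": [0.6,-0.33,0],"hand": 1},{"rot": [0,0,0],"xyz": [0.89,-0.5,0],"hand": 1},{"rot": [0,0,0],"xyz": [0.89,-0.5,0],"hand": 1},{"rot": [0,0,0],"xyz": [0.89,-0.5,0],"hand": 1}]'

```text
t: 2.07
tcp_pos: [0.4266, -0.2248, 0.2312]
ee_rot: [180.0, 0.0, 14.6]
contact_force: [-1.0, -1.1, 0.6]
width: 0.0
gripper_force: 0.0
```

servo_tool --rows '[{"rot": [0,0,0],"xyz": [0.3,-0.17,0],"hand": 1},{"rot": [0,0,0],"xyz": [0.6,-0.33,0],"hand": 1},{"rot": [0,0,0],"xyz": [0.89,-0.5,0],"hand": 1},{"rot": [0,0,0],"xyz": [0.89,-0.5,0],"hand": 1},{"rot": [0,0,0],"xyz": [0.89,-0.5,0],"hand": 1},{"rot": [0,0,0],"xyz": [0.89,-0.5,0],"hand": 1}]'

```text
t: 2.57
tcp_pos: [0.4987, -0.1565, 0.2311]
ee_rot: [180.0, 0.1, 14.4]
contact_force: [0.2, 0.1, -0.5]
width: 0.0003
gripper_force: 0.0
```

```bash
python3 - <<'E'
from h import *
print(np.round(manip.camera_info('wrist')['mount'],3))
st=manip.get_state();im=manip.camera('wrist'); cv2.imwrite('pics/w1.png',im[...,::-1])
print(st['tcp_pos'],st['ee_rot'])
for n in ('dial_axis','dial_mark','start_top','oil_mid'):
    print(n,[(np.round(cam2world('wrist',x['position'],st),4),round(x['confidence'],2)) for x in manip.mark_of(n,'wrist')[:2]])
E
```

```text
[[-0.    -0.955 -0.298  0.076]
 [ 1.     0.    -0.001  0.   ]
 [ 0.001 -0.298  0.955 -0.143]
 [ 0.     0.     0.     1.   ]]
[ 0.49871379 -0.15648027  0.23112517] [1.79988118e+02 5.44675298e-02 1.43873514e+01]
dial_axis [(array([0.5249, 0.0507, 0.0976]), 0.66)]
dial_mark []
start_top [(array([ 0.5695, -0.0856,  0.1007]), 0.81)]
oil_mid []
```

View pics/w1.png

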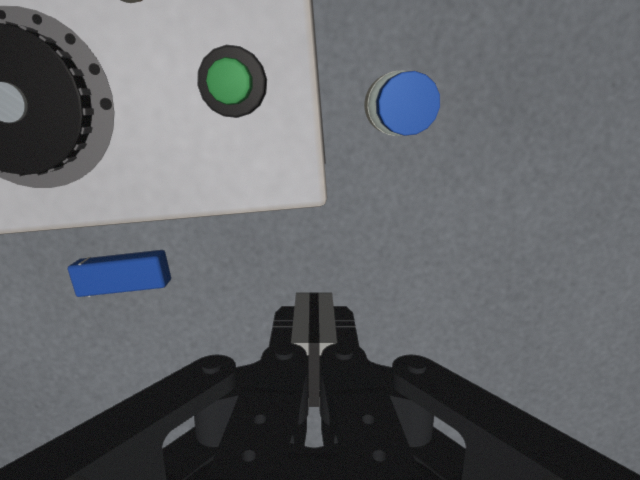

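The wrist view shows the button at pixel (229,81), clear of the bottle, and its position matches the earlier estimates. I go over it and down to 0.12.

servo_tool --rows '[{"rot": [0,0,0],"xyz": [0.3,-0.17,0],"hand": 1},{"rot": [0,0,0],"xyz": [0.6,-0.34,0.2],"hand": 1},{"rot": [0,0,0],"xyz": [0.89,-0.52,0.4],"hand": 1},{"rot": [0,0,0],"xyz": [0.89,-0.52,0.7],"hand": 1},{"rot": [0,0,0],"xyz": [0.89,-0.52,0.98],"hand": 1},{"rot": [0,0,0],"xyz": [0.89,-0.52,0.98],"hand": 1},{"rot": [0,0,0],"xyz": [0.89,-0.52,0.98],"hand": 1},{"rot": [0,0,0],"xyz": [0.89,-0.52,0.98],"hand": 1}]'

```text
t: 3.48
tcp_pos: [0.5734, -0.0838, 0.135]
ee_rot: [179.9, -0.1, 14.4]
contact_force: [0.6, -1.4, -0.9]
width: -0.0003
gripper_force: 0.0
```

```bash
python3 - <<'E'
from h import *
st=manip.get_state();im=manip.camera('wrist'); s=manip.camera('scene'); 
cv2.imwrite('pics/w2.png',np.hstack([cv2.resize(im,(400,300)),cv2.resize(s[230:380,170:370],(400,300))])[...,::-1])
print(st['tcp_pos'])
E
```

```text
[ 0.57344383 -0.08380889  0.13501032]
```

View pics/w2.png

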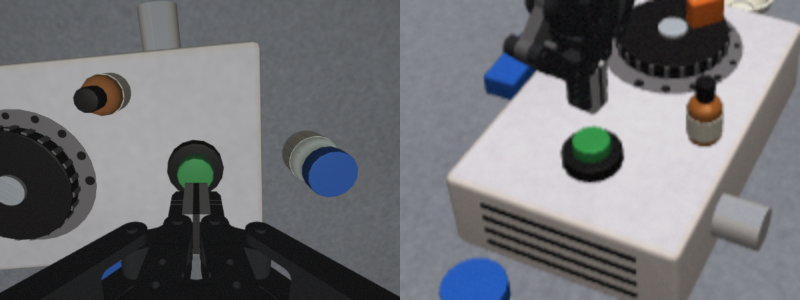

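The tip is centred above the green button, and the bottle and jar are well clear. I press down in small steps.

servo_tool --rows '[{"rot": [0,0,0],"xyz": [0,0,0.1],"hand": 1},{"rot": [0,0,0],"xyz": [0,0,0.2],"hand": 1},{"rot": [0,0,0],"xyz": [0,0,0.25],"hand": 1},{"rot": [0,0,0],"xyz": [0,0,0.28],"hand": 1},{"rot": [0,0,0],"xyz": [0,0,0.3],"hand": 1},{"rot": [0,0,0],"xyz": [0,0,0.32],"hand": 1},{"rot": [0,0,0],"xyz": [0,0,0.32],"hand": 1},{"rot": [0,0,0],"xyz": [0,0,0.32],"hand": 1}]'

```text
t: 4.25
tcp_pos: [0.5727, -0.0829, 0.1015]
ee_rot: [180.0, 0.0, 14.4]
contact_force: [-1.2, 0.3, 1.4]
width: -0.0002
gripper_force: 0.8
```

servo_tool --rows '[{"rot": [0,0,0],"xyz": [0,0,0.02],"hand": 1},{"rot": [0,0,0],"xyz": [0,0,0.02],"hand": 1},{"rot": [0,0,0],"xyz": [0,0,0.02],"hand": 1}]'

```text
t: 4.5
tcp_pos: [0.573, -0.083, 0.0996]
ee_rot: [180.0, -0.0, 14.4]
contact_force: [-0.9, -0.1, 2.5]
width: 0.0003
gripper_force: 1.4
```

servo_tool --rows '[{"rot": [0,0,0],"xyz": [0,0,0.02],"hand": 1},{"rot": [0,0,0],"xyz": [0,0,0.02],"hand": 1},{"rot": [0,0,0],"xyz": [0,0,0.02],"hand": 1}]'

```text
t: 4.75
tcp_pos: [0.573, -0.083, 0.0975]
ee_rot: [180.0, -0.0, 14.4]
contact_force: [0.1, 0.6, 3.7]
width: -0.0
gripper_force: 2.0
```

servo_tool --rows '[{"rot": [0,0,0],"xyz": [0,0,0.02],"hand": 1},{"rot": [0,0,0],"xyz": [0,0,0.02],"hand": 1},{"rot": [0,0,0],"xyz": [0,0,0.02],"hand": 1}]'

```text
t: 5.0
tcp_pos: [0.5731, -0.083, 0.096]
ee_rot: [180.0, -0.1, 14.4]
contact_force: [-1.9, 0.6, 8.6]
width: 0.0002
gripper_force: 4.2
```

servo_tool --rows '[{"rot": [0,0,0],"xyz": [0,0,0.01],"hand": 1},{"rot": [0,0,0],"xyz": [0,0,0.01],"hand": 1},{"rot": [0,0,0],"xyz": [0,0,0.01],"hand": 1}]'

```text
t: 5.25
tcp_pos: [0.5731, -0.083, 0.0959]
ee_rot: [179.9, -0.1, 14.4]
contact_force: [-4.5, 0.9, 14.8]
width: -0.0002
gripper_force: 7.3
```

The button has bottomed at z = 0.096: force rises while the tip no longer moves. I release it, lift, and swing towards the dial.

servo_tool --rows '[{"rot": [0,0,0],"xyz": [0,0,-0.3],"hand": 1},{"rot": [0,0,0],"xyz": [0,0,-0.7],"hand": 1},{"rot": [0,0,0],"xyz": [0,0,-0.9],"hand": 1},{"rot": [0,0,-0.08],"xyz": [-0.05,-0.3,-0.9],"hand": 1},{"rot": [0,0,-0.16],"xyz": [-0.1,-0.6,-0.9],"hand": 1},{"rot": [0,0,-0.23],"xyz": [-0.18,-0.95,-0.9],"hand": 1},{"rot": [0,0,-0.31],"xyz": [-0.18,-0.95,-0.9],"hand": 1},{"rot": [0,0,-0.39],"xyz": [-0.18,-0.95,-0.9],"hand": 1},{"rot": [0,0,-0.47],"xyz": [-0.18,-0.95,-0.9],"hand": 1},{"rot": [0,0,-0.55],"xyz": [-0.18,-0.95,-0.9],"hand": 1},{"rot": [0,0,-0.6],"xyz": [-0.18,-0.95,-0.9],"hand": 1},{"rot": [0,0,-0.6],"xyz": [-0.18,-0.95,-0.9],"hand": 1}]'

```text
t: 6.25
tcp_pos: [0.5315, 0.0046, 0.1837]
ee_rot: [-180.0, 0.0, 68.6]
contact_force: [0.6, 0.5, 0.2]
width: 0.0001
gripper_force: 0.0
```

servo_tool --rows '[{"rot": [0,0,-0.08],"xyz": [0,0,0],"hand": 1},{"rot": [0,0,-0.16],"xyz": [0,0,0],"hand": 1},{"rot": [0,0,-0.24],"xyz": [0,0,0],"hand": 1},{"rot": [0,0,-0.32],"xyz": [0,0,0],"hand": 1},{"rot": [0,0,-0.4],"xyz": [0,0,0],"hand": 1},{"rot": [0,0,-0.48],"xyz": [0,0,0],"hand": 1},{"rot": [0,0,-0.56],"xyz": [0,0,0],"hand": 1},{"rot": [0,0,-0.64],"xyz": [0,0,0],"hand": 1},{"rot": [0,0,-0.72],"xyz": [0,0,0],"hand": 1},{"rot": [0,0,-0.8],"xyz": [0,0,0],"hand": 1},{"rot": [0,0,-0.88],"xyz": [0,0,0],"hand": 1},{"rot": [0,0,-0.96],"xyz": [0,0,0],"hand": 1}]'

```text
t: 7.25
tcp_pos: [0.5315, 0.0045, 0.1838]
ee_rot: [-180.0, -0.0, 154.5]
contact_force: [-0.7, 0.5, -0.2]
width: 0.0003
gripper_force: 0.0
```

```bash
python3 - <<'E'
from h import *
print(manip.get_state()['tcp_pos'],manip.get_state()['ee_rot'],manip.get_state()['joints'])
for c in ('wrist','top','scene','top','scene'):
    st=manip.get_state();im=manip.camera(c)
    for n in ('dial_axis','dial_mark','start_top','oil_mid'):
        print(c,n,[(np.round(cam2world(c,x['position'],st),4),round(x['confidence'],2)) for x in manip.mark_of(n,c)[:1]])
E
```

```text
[0.53153269 0.00453239 0.18383197] [-1.79985826e+02 -3.02037899e-02  1.54535359e+02] [-7.77261872e+00  2.27441280e+01  9.04777345e+01 -4.70523786e-03
  6.68112204e+01 -7.23061275e+01]
wrist dial_axis [(array([0.5268, 0.0498, 0.0954]), 0.93)]
wrist dial_mark [(array([0.5463, 0.0889, 0.1257]), 0.83)]
wrist start_top [(array([ 0.5701, -0.0884,  0.1051]), 0.87)]
wrist oil_mid [(array([0.5254, 0.0552, 0.0819]), 0.7)]
top dial_axis [(array([0.5258, 0.0479, 0.097 ]), 0.69)]
top dial_mark []
top start_top []
top oil_mid [(array([ 0.5472, -0.0064, -0.0051]), 0.24)]
scene dial_axis [(array([0.5263, 0.048 , 0.0988]), 0.94)]
scene dial_mark [(array([0.5446, 0.0825, 0.1247]), 0.97)]
scene start_top [(array([ 0.5739, -0.085 ,  0.1066]), 0.82)]
scene oil_mid [(array([ 0.6144, -0.01  ,  0.1083]), 0.77)]
top dial_axis [(array([0.5245, 0.0501, 0.0967]), 0.79)]
top dial_mark []
top start_top [(array([ 0.5838, -0.2077,  0.0337]), 0.5)]
top oil_mid []
scene dial_axis [(array([0.5286, 0.0488, 0.0999]), 0.94)]
scene dial_mark [(array([0.541 , 0.0872, 0.1218]), 0.78)]
scene start_top [(array([ 0.571 , -0.0843,  0.1071]), 0.62)]
scene oil_mid [(array([ 0.6153, -0.0108,  0.108 ]), 0.84)]
```

servo_tool --rows '[{"rot": [0,0,-0.03],"xyz": [0.2,0.24,0],"hand": 1},{"rot": [0,0,-0.03],"xyz": [0.4,0.48,0],"hand": 1},{"rot": [0,0,-0.03],"xyz": [0.6,0.72,0],"hand": 1},{"rot": [0,0,-0.03],"xyz": [0.6,0.72,0],"hand": 1},{"rot": [0,0,-0.03],"xyz": [0.6,0.72,0.25],"hand": 1},{"rot": [0,0,-0.03],"xyz": [0.6,0.72,0.45],"hand": 1},{"rot": [0,0,-0.03],"xyz": [0.6,0.72,0.45],"hand": 1},{"rot": [0,0,-0.03],"xyz": [0.6,0.72,0.45],"hand": 1}]'

```text
t: 9.17
tcp_pos: [0.5083, 0.0951, 0.1388]
ee_rot: [-179.9, -0.1, 157.1]
contact_force: [-0.6, 0.3, -0.2]
width: -0.0
gripper_force: 0.0
```

```bash
python3 - <<'E'
from h import *
im=manip.camera('wrist'); s=manip.camera('scene'); 
cv2.imwrite('pics/w3.png',np.hstack([cv2.resize(im,(400,300)),cv2.resize(s[180:330,220:420],(400,300))])[...,::-1])
E
```

```text
(no output)
```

View pics/w3.png

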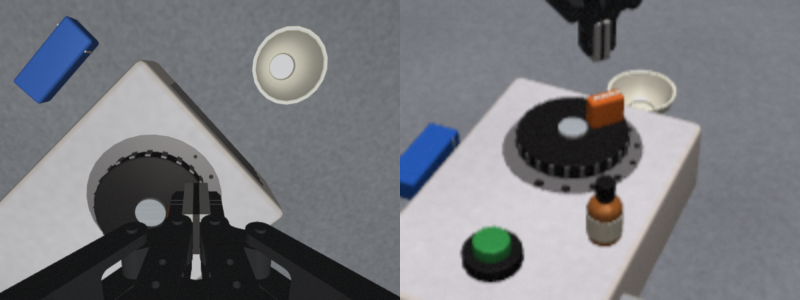

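The finger stands behind the tab, on its counterclockwise side, with the dish and bottle clear. I descend to 0.108 and approach to contact.

servo_tool --rows '[{"rot": [0,0,0],"xyz": [0,0,0.15],"hand": 1},{"rot": [0,0,0],"xyz": [0,0,0.3],"hand": 1},{"rot": [0,0,0],"xyz": [0,0,0.31],"hand": 1},{"rot": [0,0,0],"xyz": [-0.03,0,0.31],"hand": 1},{"rot": [0,0,0],"xyz": [-0.06,0,0.31],"hand": 1},{"rot": [0,0,0],"xyz": [-0.09,0,0.31],"hand": 1},{"rot": [0,0,0],"xyz": [-0.12,0,0.31],"hand": 1},{"rot": [0,0,0],"xyz": [-0.14,0,0.31],"hand": 1},{"rot": [0,0,0],"xyz": [-0.14,0,0.31],"hand": 1},{"rot": [0,0,0],"xyz": [-0.14,0,0.31],"hand": 1}]'

```text
t: 10.1
tcp_pos: [0.5217, 0.0899, 0.1084]
ee_rot: [-180.0, 0.0, 157.1]
contact_force: [0.4, 0.0, -0.4]
width: -0.0002
gripper_force: 0.0
```

servo_tool --rows '[{"rot": [0,0,0],"xyz": [-0.01,0,0],"hand": 1},{"rot": [0,0,0],"xyz": [-0.01,0,0],"hand": 1},{"rot": [0,0,0],"xyz": [-0.02,0,0],"hand": 1},{"rot": [0,0,0],"xyz": [-0.02,0,0],"hand": 1},{"rot": [0,0,0],"xyz": [-0.03,0,0],"hand": 1},{"rot": [0,0,0],"xyz": [-0.03,0,0],"hand": 1},{"rot": [0,0,0],"xyz": [-0.03,0,0],"hand": 1}]'

```text
t: 10.68
tcp_pos: [0.5238, 0.0892, 0.1082]
ee_rot: [-180.0, -0.1, 157.1]
contact_force: [-3.4, 2.9, 1.6]
width: -0.0002
gripper_force: 2.2
```

Contact is made where expected (18 mm offset). First click: push along the arc by 15°.

servo_tool --rows '[{"rot": [0,0,0.022],"xyz": [-0.013,0.006,0],"hand": 1},{"rot": [0,0,0.044],"xyz": [-0.026,0.012,0],"hand": 1},{"rot": [0,0,0.067],"xyz": [-0.039,0.017,0],"hand": 1},{"rot": [0,0,0.089],"xyz": [-0.052,0.021,0],"hand": 1},{"rot": [0,0,0.111],"xyz": [-0.065,0.026,0],"hand": 1},{"rot": [0,0,0.133],"xyz": [-0.079,0.03,0],"hand": 1},{"rot": [0,0,0.156],"xyz": [-0.092,0.033,0],"hand": 1},{"rot": [0,0,0.167],"xyz": [-0.099,0.034,0],"hand": 1},{"rot": [0,0,0.167],"xyz": [-0.099,0.034,0],"hand": 1},{"rot": [0,0,0.167],"xyz": [-0.099,0.034,0],"hand": 1}]'

```text
t: 11.52
tcp_pos: [0.535, 0.0879, 0.1083]
ee_rot: [180.0, 0.0, 142.1]
contact_force: [0.1, -0.5, -0.0]
width: 0.0003
gripper_force: 0.0
```

```bash
cat >> h.py <<'E'
def dial():
    ax=np.array([.5265,.0489])
    st=manip.get_state();d=np.array(st['tcp_pos'])[:2]-ax;th=st['ee_rot'][2]-90
    u=np.array([np.cos(np.radians(th)),np.sin(np.radians(th))]);n=np.array([-u[1],u[0]])
    print('t',round(st['t'],2),'theta_tool',round(th,2),'n,u mm',np.round([d@n*1e3,d@u*1e3],1),'F',np.round(st['contact_force'],1))
    for c in ('scene','wrist','scene','top'):
        st=manip.get_state();manip.camera(c)
        for x in manip.mark_of('dial_mark',c)[:1]:
            p=cam2world(c,x['position'],st); v=p[:2]-ax
            print(c,np.round(p,4),'ang',round(np.degrees(np.arctan2(v[1],v[0])),1),'r',round(np.hypot(*v),4),round(x['confidence'],2))
E
python3 -c "
from h import *
dial()"
```

```text
t 11.52 theta_tool 52.09 n,u mm [17.3 36. ] F [ 0.1 -0.5 -0. ]
scene [0.5559 0.0772 0.1235] ang 43.9 r 0.0408 0.75
scene [0.554  0.0725 0.1255] ang 40.7 r 0.0363 0.59
```

The first click is made (tab at about 43°, force zero). Second click:

servo_tool --rows '[{"rot": [0,0,0.044],"xyz": [-0.026,0.012,0],"hand": 1},{"rot": [0,0,0.067],"xyz": [-0.039,0.017,0],"hand": 1},{"rot": [0,0,0.089],"xyz": [-0.052,0.021,0],"hand": 1},{"rot": [0,0,0.111],"xyz": [-0.065,0.026,0],"hand": 1},{"rot": [0,0,0.133],"xyz": [-0.079,0.03,0],"hand": 1},{"rot": [0,0,0.156],"xyz": [-0.092,0.033,0],"hand": 1},{"rot": [0,0,0.178],"xyz": [-0.106,0.036,0],"hand": 1},{"rot": [0,0,0.2],"xyz": [-0.12,0.038,0],"hand": 1},{"rot": [0,0,0.222],"xyz": [-0.134,0.04,0],"hand": 1},{"rot": [0,0,0.244],"xyz": [-0.148,0.041,0],"hand": 1},{"rot": [0,0,0.267],"xyz": [-0.162,0.042,0],"hand": 1},{"rot": [0,0,0.267],"xyz": [-0.162,0.042,0],"hand": 1}]'

```text
t: 12.92
tcp_pos: [0.5503, 0.0813, 0.1083]
ee_rot: [180.0, 0.0, 117.9]
contact_force: [0.1, 1.1, 0.7]
width: -0.0002
gripper_force: 0.0
```

```bash
python3 -c "
from h import *
dial()"
```

```text
t 12.92 theta_tool 27.94 n,u mm [17.5 36.3] F [0.1 1.1 0.7]
scene [0.5647 0.0595 0.1193] ang 15.5 r 0.0397 0.69
scene [0.5648 0.0595 0.121 ] ang 15.5 r 0.0397 0.94
top [0.5589 0.0618 0.121 ] ang 21.8 r 0.0348 0.77
```

Two clicks (tab at about 19°). Third:

servo_tool --rows '[{"rot": [0,0,0.044],"xyz": [-0.026,0.012,0],"hand": 1},{"rot": [0,0,0.067],"xyz": [-0.039,0.017,0],"hand": 1},{"rot": [0,0,0.089],"xyz": [-0.052,0.021,0],"hand": 1},{"rot": [0,0,0.111],"xyz": [-0.065,0.026,0],"hand": 1},{"rot": [0,0,0.133],"xyz": [-0.079,0.03,0],"hand": 1},{"rot": [0,0,0.156],"xyz": [-0.092,0.033,0],"hand": 1},{"rot": [0,0,0.178],"xyz": [-0.106,0.036,0],"hand": 1},{"rot": [0,0,0.2],"xyz": [-0.12,0.038,0],"hand": 1},{"rot": [0,0,0.222],"xyz": [-0.134,0.04,0],"hand": 1},{"rot": [0,0,0.244],"xyz": [-0.148,0.041,0],"hand": 1},{"rot": [0,0,0.267],"xyz": [-0.162,0.042,0],"hand": 1},{"rot": [0,0,0.267],"xyz": [-0.162,0.042,0],"hand": 1}]'

```text
t: 14.32
tcp_pos: [0.5616, 0.069, 0.1083]
ee_rot: [180.0, 0.0, 93.9]
contact_force: [0.2, 0.4, 0.1]
width: -0.0
gripper_force: 0.0
```

```bash
python3 -c "
from h import *
dial()"
```

```text
t 14.32 theta_tool 3.91 n,u mm [17.6 36.4] F [0.2 0.4 0.1]
scene [0.5674 0.0416 0.123 ] ang -10.0 r 0.0416 0.96
scene [0.5684 0.0427 0.1254] ang -8.4 r 0.0424 0.66
top [0.5652 0.0452 0.1232] ang -5.5 r 0.0389 0.66
```

Three clicks (tab at about −5°). Fourth:

servo_tool --rows '[{"rot": [0,0,0.044],"xyz": [-0.026,0.012,0],"hand": 1},{"rot": [0,0,0.067],"xyz": [-0.039,0.017,0],"hand": 1},{"rot": [0,0,0.089],"xyz": [-0.052,0.021,0],"hand": 1},{"rot": [0,0,0.111],"xyz": [-0.065,0.026,0],"hand": 1},{"rot": [0,0,0.133],"xyz": [-0.079,0.03,0],"hand": 1},{"rot": [0,0,0.156],"xyz": [-0.092,0.033,0],"hand": 1},{"rot": [0,0,0.178],"xyz": [-0.106,0.036,0],"hand": 1},{"rot": [0,0,0.2],"xyz": [-0.12,0.038,0],"hand": 1},{"rot": [0,0,0.222],"xyz": [-0.134,0.04,0],"hand": 1},{"rot": [0,0,0.244],"xyz": [-0.148,0.041,0],"hand": 1},{"rot": [0,0,0.256],"xyz": [-0.155,0.042,0],"hand": 1},{"rot": [0,0,0.256],"xyz": [-0.155,0.042,0],"hand": 1}]'

```text
t: 15.72
tcp_pos: [0.5667, 0.0538, 0.1083]
ee_rot: [180.0, 0.0, 70.9]
contact_force: [-0.2, -0.2, -1.0]
width: -0.0004
gripper_force: 0.0
```

```bash
python3 -c "
from h import *
dial()"
```

```text
t 15.72 theta_tool -19.08 n,u mm [17.8 36.4] F [-0.2 -0.2 -1. ]
scene [0.5631 0.0265 0.124 ] ang -31.5 r 0.0429 0.92
scene [0.5589 0.028  0.1225] ang -32.9 r 0.0385 0.86
top [0.5609 0.03   0.1214] ang -28.8 r 0.0393 0.97
```

Fourth click made (tab at about −29°, zero force). I back away and lift.

servo_tool --rows '[{"rot": [0,0,0],"xyz": [0.06,0,0],"hand": 1},{"rot": [0,0,0],"xyz": [0.12,0,0],"hand": 1},{"rot": [0,0,0],"xyz": [0.12,0,-0.3],"hand": 1},{"rot": [0,0,0],"xyz": [0.12,0,-0.65],"hand": 1},{"rot": [0,0,0],"xyz": [0.12,0,-1],"hand": 1},{"rot": [0,0,0],"xyz": [0.12,0,-1],"hand": 1}]'

```text
t: 16.62
tcp_pos: [0.5741, 0.066, 0.2157]
ee_rot: [179.3, -0.2, 71.0]
contact_force: [1.1, 0.0, 1.2]
width: 0.0001
gripper_force: 0.0
```

servo_tool --rows '[{"rot": [0,0,0],"xyz": [0,-0.3,-0.3],"hand": 1},{"rot": [0,0,0],"xyz": [0,-0.6,-0.6],"hand": 1},{"rot": [0,0,0],"xyz": [0,-0.9,-0.9],"hand": 1},{"rot": [0,0,0],"xyz": [0,-0.9,-0.9],"hand": 1},{"rot": [0,0,0],"xyz": [0,-0.9,-0.9],"hand": 1}]'

```text
t: 17.03
tcp_pos: [0.4855, 0.0958, 0.3007]
ee_rot: [179.7, -0.1, 71.0]
contact_force: [0.3, -0.9, -0.5]
width: 0.0004
gripper_force: 0.0
```

```bash
python3 - <<'E'
from h import *
dial()
s=manip.camera('scene');t=manip.camera('top')
cv2.imwrite('pics/f.png',np.hstack([cv2.resize(s[190:430,150:390],(400,400)),cv2.resize(t[120:360,220:520],(400,320),interpolation=2)[:320] if 0 else cv2.resize(t[130:330,270:470],(400,400))])[...,::-1])
for n in ('oil_mid','dish_mid','jar_mid','mailer_mid'):
    print(n,[np.round(cam2world('scene',x['position']),3) for x in manip.mark_of(n,'scene')[:1]])
E
```

```text
t 17.03 theta_tool -18.96 n,u mm [ 31. -54.] F [ 0.3 -0.9 -0.5]
scene [0.5612 0.0271 0.1239] ang -32.1 r 0.041 0.57
wrist [0.562  0.0337 0.126 ] ang -23.1 r 0.0386 0.87
scene [0.5604 0.0281 0.1234] ang -31.6 r 0.0398 0.89
oil_mid []
dish_mid [array([0.477, 0.203, 0.018])]
jar_mid [array([ 0.588, -0.203,  0.034])]
mailer_mid [array([ 0.377, -0.002,  0.012])]
```

View pics/f.png

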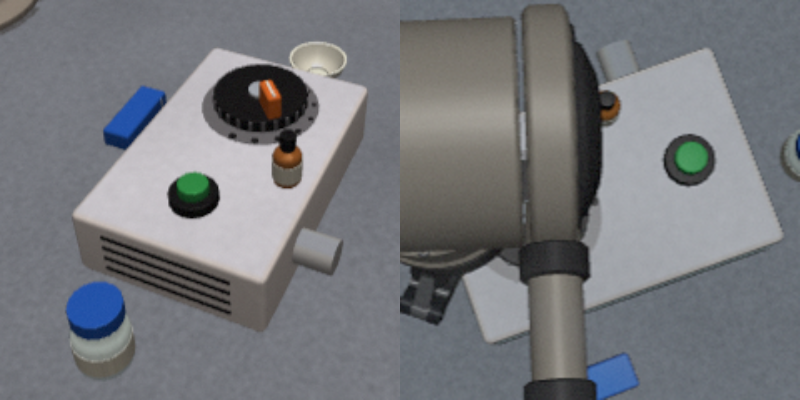

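The final picture shows the tab turned clockwise to about −29° (left view, pixel (270,97)). The button is back out, and the bottle, dish, jar and mailer are where they were. I hand in.

```bash
python3 -c "
from bench import manip
print(manip.close_job())"
```

```text
the job is handed in; nothing more can be done
None
```

I pressed the green button fully in and released it, then pushed the dial exactly four clicks clockwise and let go so it rests in its click; the oil bottle, dish, jar and mailer are where they stood, and the job is handed in at about 17 s of robot time.

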